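# Push the row of tubs home against the lane's end stop

## Robot

A 6-joint arm with a two-finger parallel gripper is mounted at the origin on the work surface. World frame = base frame: x ahead of the robot, y to its left, z up, the work surface at z = 0. Lengths are in mm, angles in rad, forces in N, time in s.
With the tool pointing down it reaches from about 350 to 875 mm from the base axis. Payload 4.2 kg.
Tool frame: the origin (TCP) lies midway between the tips of the shut fingers; the grasp point (between the pads) lies 19 mm behind it; z points along the fingers, y is the direction in which the jaws open and shut (so a half turn about z gives the same grasp; the last joint's range is limited). The gripper opens to 85 mm and grips with 20 to 120 N. Pads are 22 mm wide; open, the fingers measure 114 mm over their backs; the gripper's body (76 mm by 85 mm) begins 54 mm behind the grasp point. The pads swing forward as they close: fully open they stand 13 mm farther back than shut.
Start: joints at [-1.015, 0.385, 0.008, 0, -1.194, -0.259], TCP at [182.804, -597.647, 231.312] pointing down, gripper open.
Joint ranges: [-3.14, 3.14], [-1.21, 2.06], [-1.07, 1.41], [-3.16, 2.05], [-2.99, -0.16], [-3.1, 3.1]. Speed limits (rad/s): [2.79, 2.79, 3.14, 3.14, 3.14, 3.14].

## Interface

Orientations are given as a unit quaternion [x, y, z, w].
In Python, from bench import arm gives the robot as it stands.
- The arm moves only by the tool send_rows, never from a script. Its arguments are lists of equal length, an entry for each row: "translation": the shift along the tool's x, y, z in mm, a list of three; "dr": the turn, a rotation vector about the tool's x, y, z in degrees, a list of three; "grip": the finger opening in mm, from 0 to 85.4. In form: {"translation": [[dx, dy, dz], ...], "dr": [[ax, ay, az], ...], "grip": [grip, ...]}. A call has exactly 5 rows; each row shifts and turns the commanded pose from where the row before left it, along the tool's axes as they then stand; what a row does not reach is not made up. A row lasts 1/8 s, in which the tool goes at most 62.5 mm and 10.7 degrees, less where a joint would pass 70% of its speed; a pose out of reach is approached as far as the arm can. A call with a gripper value outside its range is refused whole. The fingers move at their own pace and stop on an object; the grip force is fixed at half the most. Time passes only in rows, so rows that do not move let the fingers close, or fill a call up. It gives the time, the measured TCP pose, the force and the opening at its end, in the units of the state.
- arm.read_state(): the state, without advancing time (a new reading comes with each control period).
- arm.get_image(name): name is "side" or "top"; returns the picture (400x640x3 uint8, red, green, blue); there is no depth.
- arm.camera_info(name): a dict with "fx", "fy", "cx", "cy" (pixels), "cam_to_world" (4x4, takes a point from camera to world coordinates). Camera axes: x right, y down, z forward; pixel columns grow to the right and rows downward; lengths in mm; the calibration is good to about 2 mm. A picture is of the moment at which its call begins. camera_info takes no time and is no camera call.
- arm.job_done(): hands the job in, once; it reports no verdict.
Trained networks look in the newest picture that a camera, given by its name, has taken for a name from the list of things; names that differ only in an ending like _2 or _b are one class to them, and where a whole thing is asked for, a point or a joint stands for the part that bears it (a point fixed in the world has none). Each returns a list of dicts, best first, with "confidence" (0 to 1); they miss things now and then, are a little off and sometimes report something else, mostly with a low value. They report only what shows in the picture. A call takes as long as a camera call.
- arm.search_frame(thing, camera): "xyz" ([x, y, z] in mm, in world coordinates, good to about 4 mm: the middle of the surface that is visible of it).
- arm.place_of(thing, camera): "xyz" ([x, y, z] in mm, in world coordinates, good to about 4 mm: a listed point, or the origin of a listed thing).
The state is a dict: "clock": time; "joints": joint angles; "joint_vel": joint speeds; "joint_efforts": joint torques, N m; "position": TCP position; "ee_rot": TCP orientation; "contact_force": force on the tool from outside, world axes, zero at the start; "wrist_torque": the same for the moment, N m; "gripper_width": finger opening in mm.
Only numpy, scipy, OpenCV 4.12 (cv2) and the standard library are available. Lean on these libraries where they do the work, as an engineer would, in place of code of your own. Each camera call takes 0.05 s, during which the arm holds its last target.

## Task

With the fingertips, push the row of four touching tubs along the packing lane as one train, from its rear, until the front tub rests against the end stop and no gaps are left in the row; then move clear. Push gently, without ramming the stop, keep the row together and in the lane, never lift or tip a tub, and leave everything else on the table where it is.

Things in the scene. Friction and masses are not known exactly. Their poses are not given: they have to be found in the camera images.
- lane: straight aluminium packing lane fixed on the table, 480 mm long (its y axis), 84 mm wide (x). Floor 6 mm above the table; a 10 mm thick guide along each long edge, top 20 mm above the table; channel 64 mm wide. Origin: its middle, at table height. One end has the stop, the other is open (only low clips outside the guides); which is which varies
- stop: end stop: white plastic block fixed across one end of the channel, 64 mm wide, 24 mm thick along the lane, 60 mm high above the lane floor, plus two dark bolt heads 6 mm high. Origin: centre of its underside, on the lane floor, 228 mm along the lane from its middle; its face towards the row is 12 mm from the origin
- tub1: closed square tub, all white, a golden disc on its lid, 60 x 60 mm, 50 mm high, 100 to 210 g; an end of the row (order tub1 to tub4 towards the lane's +y). Stands loose on the lane floor, 2 mm play to each guide, touching its neighbours. Origin: centre of its underside; z up
- tub2: closed square tub, all white, a golden disc on its lid, 60 x 60 mm, 50 mm high, 100 to 210 g; an inner one of the row (order tub1 to tub4 towards the lane's +y). Stands loose on the lane floor, 2 mm play to each guide, touching its neighbours. Origin: centre of its underside; z up
- tub3: closed square tub, all white, a golden disc on its lid, 60 x 60 mm, 50 mm high, 100 to 210 g; an inner one of the row (order tub1 to tub4 towards the lane's +y). Stands loose on the lane floor, 2 mm play to each guide, touching its neighbours. Origin: centre of its underside; z up
- tub4: closed square tub, all white, a golden disc on its lid, 60 x 60 mm, 50 mm high, 100 to 210 g; an end of the row (order tub1 to tub4 towards the lane's +y). Stands loose on the lane floor, 2 mm play to each guide, touching its neighbours. Origin: centre of its underside; z up
- spare_tub: the same kind of tub as in the row (60 x 60 x 50 mm), standing alone on the table beyond the lane; not part of the job. Origin: centre of its underside
- tape: cardboard ring (roll core), 90 mm across, 45 mm high, standing on its flat side on the robot's side of the lane; bystander. Origin: centre of its underside
- spice_jar: amber jar with black lid, 52 mm across, 80 mm high, on the robot's side of the lane; bystander. Origin: centre of its underside
- spatula: spatula lying beyond the lane, origin near its middle; bystander
- sanitiser: white bottle, 64 mm across, 170 mm high, standing beyond the lane; bystander. Origin: centre of its underside
- bowl: steel bowl, 150 mm across, 55 mm high, to the right of the lane; bystander. Origin: centre of its underside

How it is judged (in metres and radians):
On the way:
1. the whole row has been pushed some way along the lane (distance of each of tub1, tub2, tub3, tub4 from where it was at the start of the episode above 0.03 m), for 0.1 s.
At the end, for the whole second after the job is handed in: the four tubs stand at rest and upright on the lane floor between the guides, the front one against the end stop and each against the next: every tub within 6 mm of its place in a tight row against the stop (((horizontal distance between stop and tub1 below 0.048 m and horizontal distance between stop and tub2 below 0.108 m and horizontal distance between stop and tub3 below 0.168 m and horizontal distance between stop and tub4 below 0.228 m) or (horizontal distance between stop and tub4 below 0.048 m and horizontal distance between stop and tub3 below 0.108 m and horizontal distance between stop and tub2 below 0.168 m and horizontal distance between stop and tub1 below 0.228 m)) and x of tub1 in the frame of lane between -0.006 and 0.006 m and z of each of tub1, tub2, tub3, tub4 in the frame of lane below 0.01 m and angle between each of tub1, tub2, tub3, tub4's own z axis and vertical below 0.06 rad and linear speed of each of tub1, tub2, tub3, tub4 below 0.01 m/s and x of tub2 in the frame of lane between -0.006 and 0.006 m and x of tub3 in the frame of lane between -0.006 and 0.006 m and x of tub4 in the frame of lane between -0.006 and 0.006 m); the robot touches nothing.
It fails at once if a tub is lifted more than 15 mm off the lane floor (z of any of tub1, tub2, tub3, tub4 in the frame of lane above 0.021 m).
It fails at once if a tub is tipped by more than 17 degrees (angle between any of tub1, tub2, tub3, tub4's own z axis and vertical above 0.3 rad).
It fails at once if the row comes apart: its gaps add up to more than 15 mm (distance between tub1 and tub4 above 0.195 m).
It fails at once if the end stop is rammed or pressed with more than 45 N (contact force between stop and anything else above 45 N).
It fails at once if something else on the table is moved more than 15 mm (distance of any of spare_tub, tape, spice_jar, spatula, sanitiser, bowl from where it was at the start of the episode above 0.015 m).
It also fails if it takes over 40 s, if anything falls off the work surface, if the arm or the gripper's body presses on something with over 40 N, if the wrist force passes 120 N, or if a joint passes its speed limit or range.

## Working session

There is one attempt and no reset: what is moved stays moved. The work goes in short steps, Python scripts to look and compute and a tool call to move; the robot and the scene stay as the last step left them, time stands still between calls to the robot, and variables do not carry over. Pictures are saved under pics/ and viewed, and the job is handed in when it is done.

Besides the shell and the picture viewer there is one more tool, called as a command line: name --argument value ..., lists and objects as JSON in quotes. send_rows: Moves the arm, as the interface text tells. Its arguments: {"type":"object","properties":{"translation":{"type":"array"},"dr":{"type":"array"},"grip":{"type":"array"}},"required":["translation","dr","grip"]}

```bash
mkdir -p pics; ls
python3 - <<'E'
from bench import arm
import cv2,json
for n in("top","side"):
    im=arm.get_image(n); cv2.imwrite(f"pics/{n}0.png",im[:,:,::-1])
    print(n,arm.camera_info(n))
for t in("lane","stop","tub1","tub4","spare_tub","tape","spice_jar","sanitiser","bowl","spatula"):
    print(t,[(c["confidence"],c["xyz"]) for c in arm.place_of(t,"top")][:6])
print(arm.read_state())
E
```

```text
pics
top {'fx': 479.17601888180246, 'fy': 479.17601888180246, 'cx': 314.86129518245406, 'cy': 204.08340088517562, 'cam_to_world': array([[ 1.52503673e-02, -9.85500122e-01,  1.68987977e-01,
         3.35360265e+02],
       [-9.99697652e-01, -1.17679724e-02,  2.15898088e-02,
        -9.86695247e+01],
       [-1.92881134e-02, -1.69266136e-01, -9.85381623e-01,
         1.44554614e+03],
       [ 0.00000000e+00,  0.00000000e+00,  0.00000000e+00,
         1.00000000e+00]])}
side {'fx': 439.1693891717811, 'fy': 439.1693891717811, 'cx': 313.9647241543608, 'cy': 199.15073812034285, 'cam_to_world': array([[-9.72645598e-01, -1.62275266e-01,  1.66214558e-01,
         3.35811747e+02],
       [-2.32025826e-01,  6.44305246e-01, -7.28721323e-01,
         8.98498472e+02],
       [ 1.11605351e-02, -7.47353656e-01, -6.64332714e-01,
         9.47552870e+02],
       [ 0.00000000e+00,  0.00000000e+00,  0.00000000e+00,
         1.00000000e+00]])}
lane [(0.67, [537.6, 34.3, -1.9]), (0.22, [414.3, -42.6, -0.1])]
stop [(0.71, [482.9, -193.9, 7.6])]
tub1 [(0.98, [528.7, -0.6, 7.6]), (0.82, [546.8, 58.3, 5.7]), 
[... 468 characters left out ...]
clock': 0.6, 'joints': array([-1.01542312e+00,  3.84707583e-01,  7.91025688e-03, -2.27481197e-05,
       -1.19401140e+00, -2.58616180e-01]), 'joint_vel': array([-0.00028051,  0.0011787 ,  0.00093162, -0.00017134,  0.00105123,
        0.00043014]), 'joint_efforts': array([-2.51710899e-04, -3.91830218e+01,  1.88529074e+01,  4.18876022e+00,
       -3.98465418e-04,  4.21686408e-06]), 'position': array([ 182.79611063, -597.64816347,  231.30813736]), 'ee_rot': array([-1.47830517e-01,  9.89012709e-01,  9.87964579e-06,  7.25818773e-06]), 'contact_force': array([ 0.16883622, -0.85198303,  1.01302316]), 'wrist_torque': array([-0.00543403, -0.00732885,  0.02069923]), 'gripper_width': 85.37562489596442}
```

View pics/top0.png

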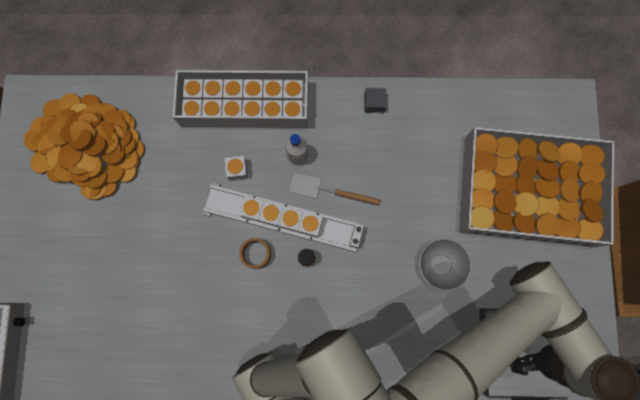

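View pics/side0.png

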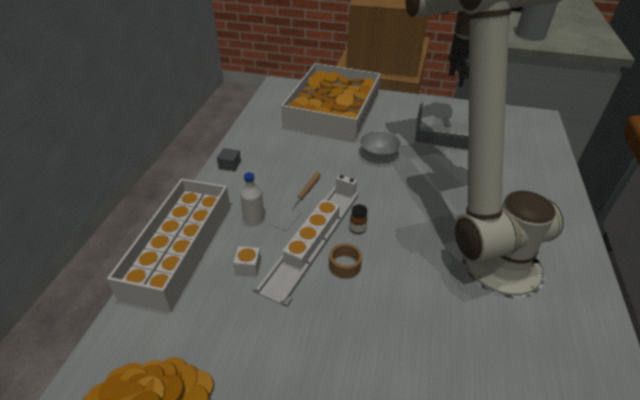

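The top view shows the lane from about (207,198) to (363,240), with the stop and its dark bolts at the right end near (357,236). The discs are at (251,208), (271,213), (290,218) and (310,223), so I push from the left (+y) end. Next I'll measure this more precisely.

```bash
cat > h.py <<'E'
import numpy as np,cv2
from bench import arm
def proj(n,P):
    c=arm.camera_info(n);M=np.linalg.inv(c["cam_to_world"]);p=M[:3,:3]@np.array(P,float)+M[:3,3]
    return np.array([c["fx"]*p[0]/p[2]+c["cx"],c["fy"]*p[1]/p[2]+c["cy"]])
def ray(n,uv,z):
    c=arm.camera_info(n);T=c["cam_to_world"];d=T[:3,:3]@np.array([(uv[0]-c["cx"])/c["fx"],(uv[1]-c["cy"])/c["fy"],1])
    o=T[:3,3];return o+d*(z-o[2])/d[2]
def discs(n,im,box):
    x0,y0,x1,y1=box
    h=cv2.cvtColor(im,cv2.COLOR_RGB2HSV)
    m=((h[...,0]>5)&(h[...,0]<25)&(h[...,1]>140)).astype(np.uint8)
    z=np.zeros_like(m);z[y0:y1,x0:x1]=m[y0:y1,x0:x1]
    k,l,s,c=cv2.connectedComponentsWithStats(z)
    return [(s[i,4],c[i]) for i in range(1,k) if s[i,4]>30]
E
python3 - <<'E'
from h import *
for n,b in(("top",(238,195,325,235)),("side",(285,198,340,262))):
    im=arm.get_image(n)
    P=[]
    for a,c in discs(n,im,b):
        p=ray(n,c,56);P.append(p[:2]);print(n,a,c.round(1),p.round(1))
    P=np.array(P)
    if len(P)>1:
        vx=cv2.fitLine(P.astype(np.float32),cv2.DIST_L2,0,.01,.01).ravel();print(vx,np.degrees(np.arctan2(vx[1],vx[0])))
    b={"top":(190,170,380,260),"side":(245,165,375,310)}[n]
    cv2.imwrite(f"pics/{n}1.png",cv2.resize(im[b[1]:b[3],b[0]:b[2]],None,fx=4,fy=4,interpolation=2)[:,:,::-1])
print([(c["confidence"],c["xyz"]) for c in arm.place_of("stop","side")],[(c["confidence"],c["xyz"]) for c in arm.place_of("lane","side")])
E
```

```text
top 167 [251.  207.3] [561.7 120.   56. ]
top 166 [270.5 212.5] [547.1  61.9  56. ]
top 171 [290.2 217.7] [532.2   3.4  56. ]
top 177 [310. 223.] [517.4 -54.9  56. ]
[2.4592876e-01 9.6928793e-01 5.3960602e+02 3.2600807e+01] 75.76327
side 100 [326.5 207. ] [514.2 -54.2  56. ]
side 114 [317.3 219.3] [529.   4.  56.]
side 124 [307.4 232.5] [544.   62.6  56. ]
side 140 [296.9 246.7] [558.6 121.4  56. ]
[2.4551277e-01 9.6939337e-01 5.3646661e+02 3.3434025e+01] 75.78786
[(0.9, [484.4, -193.7, 0.5])] [(0.59, [538.5, 26.1, 1.5])]
```

View pics/top1.png

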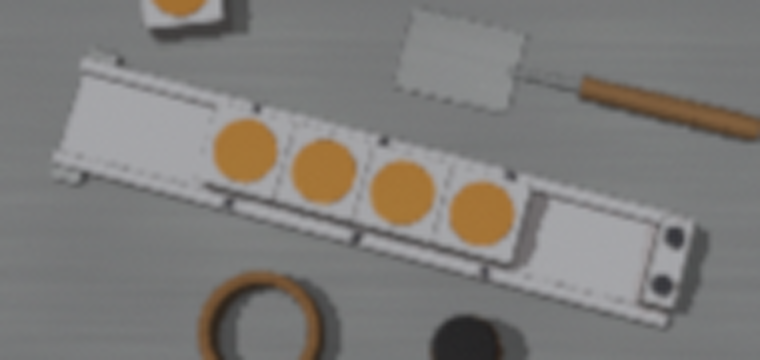

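Run:
```python
from h import *
a=ray("top",(358.75,229.25),70);b=ray("top",(355.5,241.25),70);print(a,b)
u=np.array([.2457,.9693]);n=np.array([u[1],-u[0]]);m=np.array([538,33.])
for q in (a[:2],b[:2],(a+b)[:2]/2):print((q-m)@u,(q-m)@n)
# face top edge from crop (655,222)-(640,305)  z=66
for p in((656,222),(641,305)):
    q=ray("top",(190+p[0]/4,170+p[1]/4),66)[:2];print("edge",(q-m)@u,(q-m)@n)
# open end z=6
for p in((88,68),(62,160)):
    q=ray("top",(190+p[0]/4,170+p[1]/4),6)[:2];print("end",(q-m)@u,(q-m)@n)
s=arm.read_state();from scipy.spatial.transform import Rotation as R
Rm=R.from_quat(s["ee_rot"]).as_matrix();print(Rm.round(3))
```

```text
[ 499.18450535 -196.15912271   70.        ] [ 464.42600473 -186.83858091   70.        ]
-231.66090467264442 18.680537487902473
-231.16666711561123 -17.300934282936396
-231.41378589412784 0.6898016024830386
edge -215.87630933193682 26.249030346516133
edge -220.31799046885016 -34.717774341284255
end 233.97399249007785 37.49784703500777
end 232.03633104912436 -36.22496793359169
[[-0.956 -0.292  0.   ]
 [-0.292  0.956 -0.   ]
 [-0.    -0.    -1.   ]]
```

The row axis is about (0.246, 0.969), with 99 mm of travel to the stop. First I'll carry the tool, shut, at its present height to behind the row.

send_rows --translation '[[-30,32,0],[-30,32,0],[-30,32,0],[-30,32,0],[-30,32,0]]' --dr '[[0,0,0],[0,0,0],[0,0,0],[0,0,0],[0,0,0]]' --grip '[0,0,0,0,0]'

```text
clock: 1.42
position: [279.9, -399.6, 231.5]
ee_rot: [-0.148, 0.989, -0.0, 0.0]
contact_force: [1.1, -0.1, 0.1]
gripper_width: -0.2
```

send_rows --translation '[[-30,32,0],[-30,32,0],[-30,32,0],[-30,32,0],[-30,32,0]]' --dr '[[0,0,0],[0,0,0],[0,0,0],[0,0,0],[0,0,0]]' --grip '[0,0,0,0,0]'

```text
clock: 2.05
position: [376.6, -202.6, 231.7]
ee_rot: [-0.148, 0.989, -0.0, 0.001]
contact_force: [0.6, -0.8, 0.4]
gripper_width: -0.1
```

send_rows --translation '[[-30,32,0],[-30,32,0],[-30,32,0],[-30,32,0],[-30,32,0]]' --dr '[[0,0,0],[0,0,0],[0,0,0],[0,0,0],[0,0,0]]' --grip '[0,0,0,0,0]'

```text
clock: 2.68
position: [473.3, -5.6, 231.7]
ee_rot: [-0.148, 0.989, -0.0, 0.0]
contact_force: [0.4, -0.2, -0.9]
gripper_width: -0.2
```

send_rows --translation '[[-30,32,0],[-30,32,0],[-30,32,0],[-30,32,0],[-30,32,0]]' --dr '[[0,0,0],[0,0,0],[0,0,0],[0,0,0],[0,0,0]]' --grip '[0,0,0,0,0]'

```text
clock: 3.3
position: [570.0, 191.2, 231.5]
ee_rot: [-0.148, 0.989, 0.0, 0.0]
contact_force: [0.8, -0.7, 0.6]
gripper_width: -0.0
```

send_rows --translation '[[0,0,0],[0,0,0],[0,0,0],[0,0,0],[0,0,0]]' --dr '[[0,0,-10],[0,0,-10],[0,0,-10],[0,0,-10],[0,0,-10]]' --grip '[0,0,0,0,0]'

```text
clock: 3.92
position: [569.4, 189.9, 231.4]
ee_rot: [-0.554, 0.832, -0.0, 0.0]
contact_force: [-0.4, 0.2, 0.3]
gripper_width: -0.0
```

send_rows --translation '[[0,0,0],[0,0,0],[0,0,0],[0,0,0],[0,0,0]]' --dr '[[0,0,-8.8],[0,0,0],[0,0,0],[0,0,0],[0,0,0]]' --grip '[0,0,0,0,0]'

```text
clock: 4.55
position: [569.4, 189.9, 231.3]
ee_rot: [-0.614, 0.789, 0.0, -0.0]
contact_force: [0.4, -0.3, 0.0]
gripper_width: 0.4
```

```bash
cat > st.py <<'E'
from h import *
from scipy.spatial.transform import Rotation as R
u=np.array([.2457,.9693]);n=np.array([u[1],-u[0]]);m=np.array([538,33.])
s=arm.read_state();p=s["position"];print("t",round(s["clock"],2),"pos",p.round(1),"s",round((p[:2]-m)@u,1),"lat",round((p[:2]-m)@n,1),"w",round(s["gripper_width"],1))
print(R.from_quat(s["ee_rot"]).as_matrix().round(3).tolist(),"F",s["contact_force"].round(2),"along",round(s["contact_force"][:2]@u,2))
def look(tag):
  for nn,b in(("top",(190,150,390,270)),("side",(225,100,385,310))):
    im=arm.get_image(nn)
    cv2.imwrite(f"pics/{nn}_{tag}.png",cv2.resize(im[b[1]:b[3],b[0]:b[2]],None,fx=2.8,fy=2.8,interpolation=2)[:,:,::-1])
E
python3 st.py
```

```text
t 4.55 pos [569.4 189.9 231.3] s 159.7 lat -8.1 w 0.4
[[-0.246, -0.969, -0.0], [-0.969, 0.246, 0.0], [0.0, 0.0, -1.0]] F [ 0.36 -0.27  0.04] along -0.17
```

Tool x now points towards the stop. I'll shift onto the axis and descend part of the way.

send_rows --translation '[[-8,-8,0],[0,0,35],[0,0,35],[0,0,35],[0,0,35]]' --dr '[[0,0,0],[0,0,0],[0,0,0],[0,0,0],[0,0,0]]' --grip '[0,0,0,0,0]'

```text
clock: 5.18
position: [579.9, 196.1, 90.2]
ee_rot: [-0.614, 0.789, -0.0, 0.0]
contact_force: [0.8, -0.3, 0.2]
gripper_width: -0.0
```

```bash
python3 -c "
from st import *
look('a')"
```

```text
t 5.17 pos [579.9 196.1  90.2] s 168.4 lat 0.5 w -0.0
[[-0.245, -0.969, 0.001], [-0.969, 0.245, 0.0], [-0.0, -0.001, -1.0]] F [ 0.76 -0.29  0.21] along -0.1
```

View pics/side_a.png

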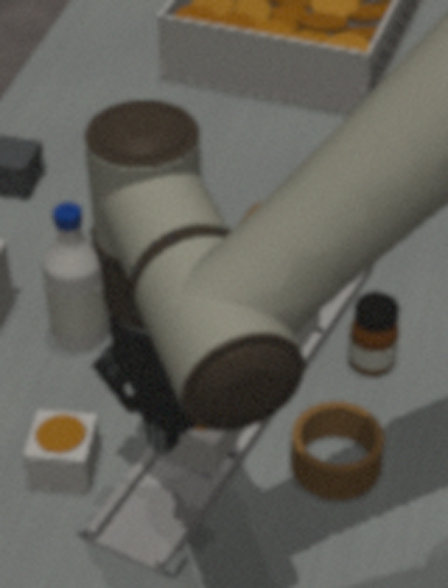

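View pics/top_a.png

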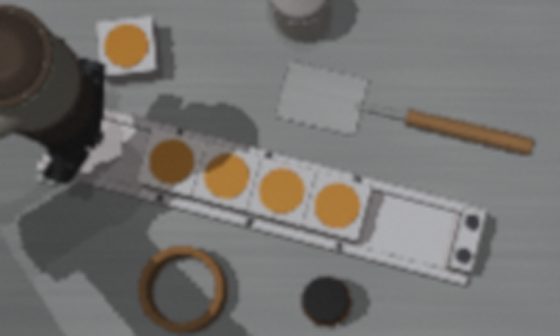

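The tool is behind the row, over the lane, and the bottle stays clear. In the side crop the fingertips are near (158,435). I'll descend to about 9 mm above the lane floor.

send_rows --translation '[[0,0,25],[0,0,25],[0,0,17],[0,0,8],[0,0,0]]' --dr '[[0,0,0],[0,0,0],[0,0,0],[0,0,0],[0,0,0]]' --grip '[0,0,0,0,0]'

```text
clock: 5.9
position: [579.4, 195.8, 16.5]
ee_rot: [-0.614, 0.789, -0.0, 0.0]
contact_force: [0.2, -0.5, 1.0]
gripper_width: 0.3
```

```bash
python3 -c "
from st import *
look('b')
print(proj('side',p),proj('top',(p)))
q=ray('top',(296,140),165);print(q)"
```

```text
t 5.9 pos [579.4 195.8  16.5] s 168.0 lat 0.2 w 0.3
[[-0.245, -0.97, 0.0], [-0.97, 0.245, -0.0], [0.0, -0.0, -1.0]] F [ 0.17 -0.5   0.99] along -0.44
[282.35405904 275.48603763] [228.26983154 203.39295375]
[734.95158798 -15.45451689 165.        ]
```

View pics/side_b.png

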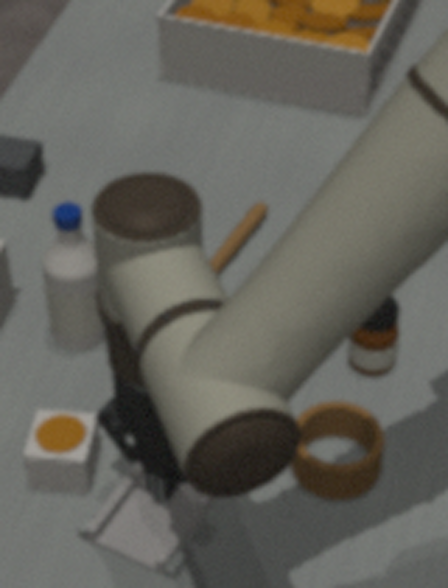

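View pics/top_b.png

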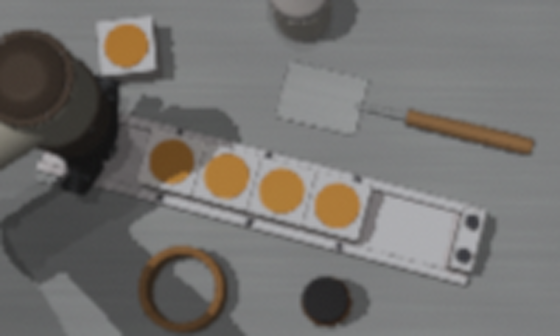

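No contact yet. I'll close in gently.

send_rows --translation '[[6,0,0],[6,0,0],[6,0,0],[5,0,0],[3,0,0]]' --dr '[[0,0,0],[0,0,0],[0,0,0],[0,0,0],[0,0,0]]' --grip '[0,0,0,0,0]'

```text
clock: 6.62
position: [572.7, 170.0, 16.4]
ee_rot: [-0.614, 0.789, -0.0, -0.0]
contact_force: [0.6, -0.2, -0.3]
gripper_width: 0.1
```

send_rows --translation '[[3,0,0],[3,0,0],[3,0,0],[3,0,0],[3,0,0]]' --dr '[[0,0,0],[0,0,0],[0,0,0],[0,0,0],[0,0,0]]' --grip '[0,0,0,0,0]'

```text
clock: 7.25
position: [569.7, 156.6, 16.5]
ee_rot: [-0.614, 0.789, -0.0, 0.001]
contact_force: [0.6, 3.4, -0.5]
gripper_width: 0.1
```

```bash
python3 -c "
from st import *
look('c')
for a,c in discs('top',arm.get_image('top'),(238,195,345,240)): 
  q=ray('top',c,56)[:2];print(a,((q-m)@u).round(1),((q-m)@n).round(1))"
```

```text
t 7.25 pos [569.7 156.6  16.5] s 127.6 lat 0.4 w 0.1
[[-0.245, -0.97, 0.002], [-0.97, 0.245, 0.001], [-0.002, -0.001, -1.0]] F [ 0.58  3.39 -0.52] along 3.43
166 86.2 2.2
171 26.1 2.1
168 -33.8 2.1
172 -93.9 1.9
```

View pics/top_c.png

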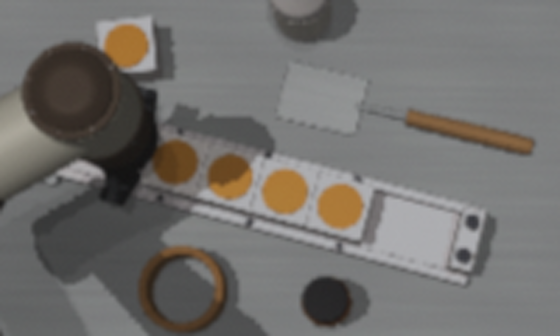

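Contact at 3.4 N, and all four tubs moved together. The front tub has about 95 mm left, so I'll push on steadily at 32 mm/s.

send_rows --translation '[[3,0,0],[4,0,0],[4,0,0],[4,0,0],[4,0,0]]' --dr '[[0,0,0],[0,0,0],[0,0,0],[0,0,0],[0,0,0]]' --grip '[0,0,0,0,0]'

```text
clock: 8.02
position: [564.4, 137.2, 16.4]
ee_rot: [-0.614, 0.789, -0.0, 0.0]
contact_force: [0.7, 2.6, -0.4]
gripper_width: 0.0
```

send_rows --translation '[[4,0,0],[4,0,0],[4,0,0],[4,0,0],[3,0,0]]' --dr '[[0,0,0],[0,0,0],[0,0,0],[0,0,0],[0,0,0]]' --grip '[0,0,0,0,0]'

```text
clock: 8.65
position: [559.7, 118.8, 16.3]
ee_rot: [-0.614, 0.789, -0.0, 0.0]
contact_force: [1.3, 1.6, 0.9]
gripper_width: -0.2
```

```bash
python3 -c "
from st import *
look('d')
for a,c in discs('top',arm.get_image('top'),(238,195,345,240)): 
  q=ray('top',c,56)[:2];print(a,((q-m)@u).round(1),((q-m)@n).round(1))"
```

```text
t 8.65 pos [559.7 118.8  16.3] s 88.5 lat -0.0 w -0.2
[[-0.245, -0.969, 0.0], [-0.969, 0.245, 0.0], [-0.0, -0.0, -1.0]] F [1.34 1.62 0.85] along 1.9
173 47.2 1.9
169 -12.7 2.2
169 -72.9 2.9
173 -132.7 3.5
```

View pics/top_d.png

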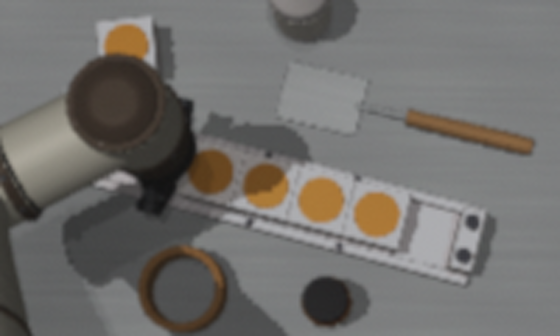

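The train is intact at 60 mm spacing, with about 57 mm left.

send_rows --translation '[[3,0,0],[4,0,0],[4,0,0],[4,0,0],[4,0,0]]' --dr '[[0,0,0],[0,0,0],[0,0,0],[0,0,0],[0,0,0]]' --grip '[0,0,0,0,0]'

```text
clock: 9.43
position: [555.0, 100.4, 16.3]
ee_rot: [-0.614, 0.789, -0.0, 0.0]
contact_force: [1.2, 3.9, 0.8]
gripper_width: 0.0
```

send_rows --translation '[[4,0,0],[4,0,0],[4,0,0],[4,0,0],[2,0,0]]' --dr '[[0,0,0],[0,0,0],[0,0,0],[0,0,0],[0,0,0]]' --grip '[0,0,0,0,0]'

```text
clock: 10.05
position: [550.6, 82.9, 16.3]
ee_rot: [-0.614, 0.789, 0.0, -0.0]
contact_force: [1.6, 4.2, -0.8]
gripper_width: -0.3
```

```bash
python3 -c "
from st import *
look('e')
for a,c in discs('top',arm.get_image('top'),(238,195,355,245)): 
  q=ray('top',c,56)[:2];print(a,((q-m)@u).round(1),((q-m)@n).round(1))"
```

```text
t 10.05 pos [550.6  82.9  16.3] s 51.4 lat -0.1 w -0.3
[[-0.245, -0.969, -0.0], [-0.969, 0.245, -0.0], [0.0, 0.0, -1.0]] F [ 1.65  4.22 -0.76] along 4.49
172 9.9 2.1
172 -49.9 2.4
175 -109.9 3.1
171 -169.8 3.5
```

View pics/top_e.png

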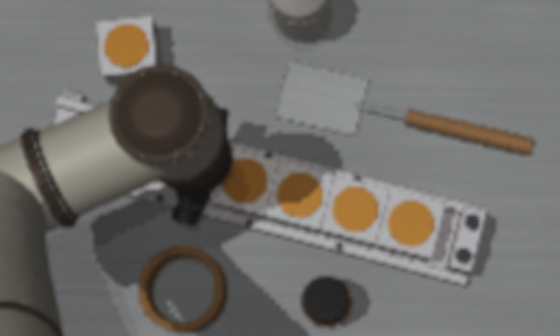

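About 19 mm left, so I'll slow down.

send_rows --translation '[[3,0,0],[3,0,0],[3,0,0],[2,0,0],[2,0,0]]' --dr '[[0,0,0],[0,0,0],[0,0,0],[0,0,0],[0,0,0]]' --grip '[0,0,0,0,0]'

```text
clock: 10.82
position: [547.5, 70.5, 16.3]
ee_rot: [-0.614, 0.789, -0.0, 0.0]
contact_force: [0.7, 2.9, -0.4]
gripper_width: -0.2
```

send_rows --translation '[[1,0,0],[1,0,0],[1,0,0],[0.5,0,0],[0.5,0,0]]' --dr '[[0,0,0],[0,0,0],[0,0,0],[0,0,0],[0,0,0]]' --grip '[0,0,0,0,0]'

```text
clock: 11.45
position: [546.5, 66.7, 16.3]
ee_rot: [-0.614, 0.789, 0.0, -0.0]
contact_force: [1.2, 2.8, 0.7]
gripper_width: -0.1
```

```bash
python3 -c "
from st import *
look('f')
for a,c in discs('top',arm.get_image('top'),(238,195,355,245)): 
  q=ray('top',c,56)[:2];print(a,((q-m)@u).round(1),((q-m)@n).round(1))"
```

```text
t 11.45 pos [546.5  66.7  16.3] s 34.8 lat -0.1 w -0.1
[[-0.245, -0.969, -0.0], [-0.969, 0.245, 0.0], [0.0, 0.0, -1.0]] F [1.23 2.84 0.68] along 3.06
163 -6.8 2.1
171 -66.2 2.3
174 -126.5 2.7
177 -186.4 3.0
```

View pics/top_f.png

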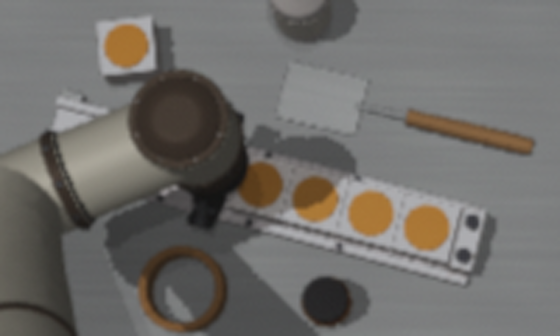

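About 3 mm left. I'll creep in and watch the force.

send_rows --translation '[[0.4,0,0],[0.4,0,0],[0.4,0,0],[0.4,0,0],[0.4,0,0]]' --dr '[[0,0,0],[0,0,0],[0,0,0],[0,0,0],[0,0,0]]' --grip '[0,0,0,0,0]'

```text
clock: 12.22
position: [546.2, 65.1, 16.3]
ee_rot: [-0.614, 0.789, 0.0, 0.0]
contact_force: [1.3, 5.4, -0.5]
gripper_width: -0.4
```

send_rows --translation '[[0.3,0,0],[0.2,0,0],[0.2,0,0],[0.2,0,0],[0.1,0,0]]' --dr '[[0,0,0],[0,0,0],[0,0,0],[0,0,0],[0,0,0]]' --grip '[0,0,0,0,0]'

```text
clock: 12.85
position: [546.8, 64.8, 16.6]
ee_rot: [-0.615, 0.789, -0.0, 0.001]
contact_force: [1.1, 6.4, -0.6]
gripper_width: -0.0
```

send_rows --translation '[[0.2,0,0],[0.2,0,0],[0.2,0,0],[0.2,0,0],[0.2,0,0]]' --dr '[[0,0,0],[0,0,0],[0,0,0],[0,0,0],[0,0,0]]' --grip '[0,0,0,0,0]'

```text
clock: 13.48
position: [547.4, 64.6, 16.8]
ee_rot: [-0.615, 0.789, -0.0, 0.003]
contact_force: [2.5, 8.7, -1.7]
gripper_width: -0.1
```

```bash
python3 -c "
from st import *
look('g')
for a,c in discs('top',arm.get_image('top'),(238,195,355,245)): 
  q=ray('top',c,56)[:2];print(a,((q-m)@u).round(1),((q-m)@n).round(1))"
```

```text
t 13.47 pos [547.4  64.6  16.8] s 32.9 lat 1.4 w -0.1
[[-0.244, -0.97, 0.005], [-0.97, 0.244, 0.002], [-0.003, -0.004, -1.0]] F [ 2.48  8.67 -1.72] along 9.01
165 -8.6 3.5
170 -67.9 3.3
173 -128.0 3.3
173 -188.2 3.5
```

View pics/top_g.png

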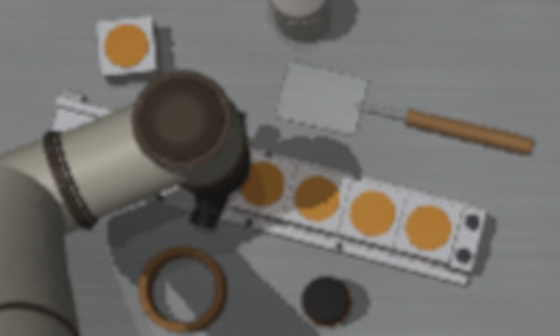

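View pics/side_g.png

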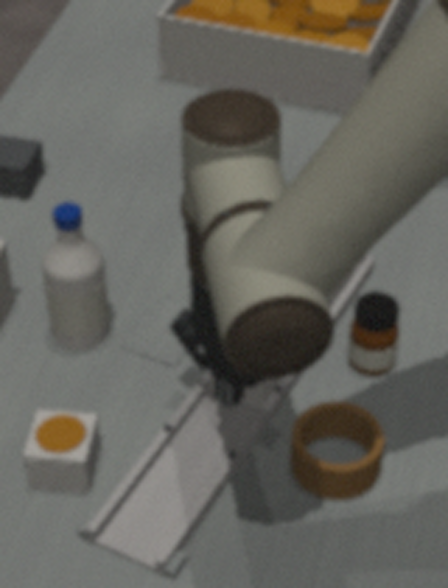

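The force is rising (9 N) with no forward motion, so the row is probably seated. One more small push will confirm it.

send_rows --translation '[[0.3,0,0],[0.3,0,0],[0.3,0,0],[0.3,0,0],[0.3,0,0]]' --dr '[[0,0,0],[0,0,0],[0,0,0],[0,0,0],[0,0,0]]' --grip '[0,0,0,0,0]'

```text
clock: 14.25
position: [548.1, 64.3, 17.2]
ee_rot: [-0.615, 0.789, -0.001, 0.004]
contact_force: [2.3, 12.8, -0.5]
gripper_width: 0.1
```

```bash
python3 -c "
from st import *
for a,c in discs('top',arm.get_image('top'),(238,195,355,245)): 
  q=ray('top',c,56)[:2];print(a,((q-m)@u).round(1),((q-m)@n).round(1))"
```

```text
t 14.25 pos [548.1  64.3  17.2] s 32.8 lat 2.1 w 0.1
[[-0.244, -0.97, 0.007], [-0.97, 0.244, 0.004], [-0.006, -0.006, -1.0]] F [ 2.35 12.84 -0.54] along 13.02
163 -9.0 3.7
168 -68.1 3.5
175 -128.3 3.5
172 -188.3 3.6
```

The force is now 13 N and nothing moves, so the row is seated. I'll back straight off, then lift.

send_rows --translation '[[-2,0,0],[-3,0,0],[-6,0,0],[-10,0,0],[-10,0,0]]' --dr '[[0,0,0],[0,0,0],[0,0,0],[0,0,0],[0,0,0]]' --grip '[0,0,0,0,0]'

```text
clock: 14.92
position: [552.7, 91.8, 16.2]
ee_rot: [-0.614, 0.789, 0.0, -0.0]
contact_force: [0.8, -0.5, -0.2]
gripper_width: 0.1
```

send_rows --translation '[[-10,0,0],[-5,0,-10],[0,0,-30],[0,0,-40],[0,0,-40]]' --dr '[[0,0,0],[0,0,0],[0,0,0],[0,0,0],[0,0,0]]' --grip '[0,0,0,0,0]'

```text
clock: 15.55
position: [556.3, 106.1, 138.2]
ee_rot: [-0.614, 0.789, -0.0, 0.0]
contact_force: [-0.2, -0.4, 1.2]
gripper_width: 0.0
```

send_rows --translation '[[-20,0,-40],[-40,0,-30],[-40,0,0],[-40,0,0],[-30,0,0]]' --dr '[[0,0,0],[0,0,0],[0,0,0],[0,0,0],[0,0,0]]' --grip '[0,0,0,0,0]'

```text
clock: 16.18
position: [598.1, 272.4, 207.1]
ee_rot: [-0.615, 0.789, 0.0, 0.0]
contact_force: [0.5, 0.2, 0.0]
gripper_width: -0.1
```

```bash
python3 -c "
from st import *
look('h')
for a,c in discs('top',arm.get_image('top'),(238,195,355,245)): 
  q=ray('top',c,56)[:2];print(a,((q-m)@u).round(1),((q-m)@n).round(1))
im=arm.get_image('top');cv2.imwrite('pics/top_i.png',cv2.resize(im[185:255,230:370],None,fx=5.5,fy=5.5,interpolation=2)[:,:,::-1])"
```

```text
t 16.18 pos [598.1 272.4 207.1] s 246.8 lat -0.5 w -0.1
[[-0.245, -0.97, 0.0], [-0.97, 0.245, 0.0], [-0.001, -0.0, -1.0]] F [0.52 0.18 0.03] along 0.3
166 -7.6 2.7
172 -67.8 3.5
173 -128.2 3.7
173 -188.4 3.7
```

View pics/top_i.png

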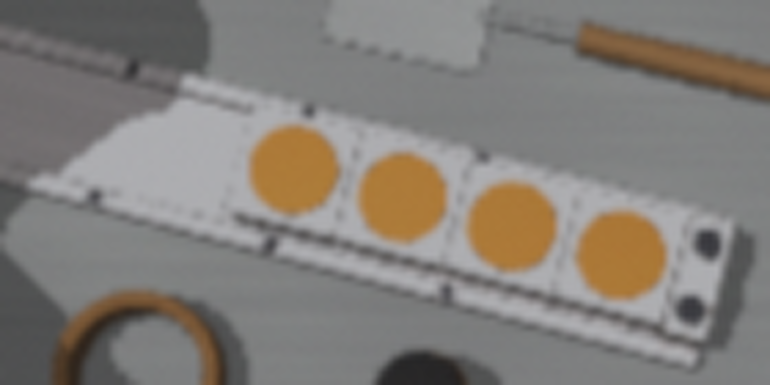

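View pics/side_h.png

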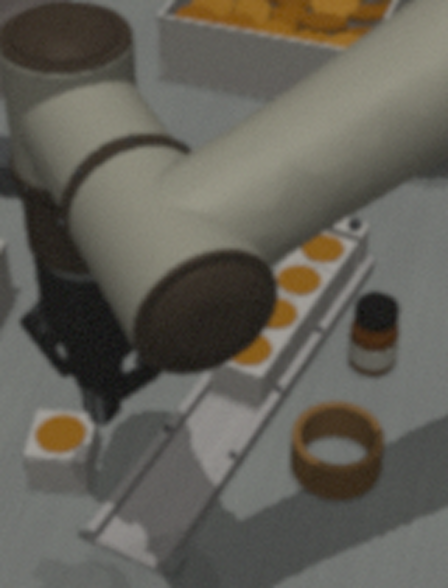

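The row is tight: disc centres about 60.3 mm apart (crop pixels (293,170) to (620,254)), the front tub against the stop at about x = 685, and the arm clear. I'm handing in.

```bash
python3 -c "
from st import *
print(abs(s['joint_vel']).max()); arm.job_done()"
```

```text
t 16.38 pos [597.7 271.  206.4] s 245.4 lat -0.6 w -0.2
[[-0.244, -0.97, -0.0], [-0.97, 0.244, -0.0], [0.0, 0.0, -1.0]] F [-0.13 -0.78 -0.74] along -0.79
0.0188146240271704
the job is handed in; nothing more can be done
```

I pushed the four tubs along the lane from the rear with shut fingertips until the front tub was against the end stop. I then backed off, lifted clear and handed the job in at 16.4 s of the 40 s allowed; it returned no verdict.

**Pushing:** Contact force read 2–5 N during the push. At the stop I pressed on in small steps to 13 N, against the 45 N limit, and the tubs stopped moving forward.

**Row at the end:** The last top picture puts the disc centres about 60.3 mm apart, 180.8 mm overall, so the gaps total under 1 mm. The tubs sit between the guides and look upright.

**Front tub:** It measured 43 mm from the stop's centre, where the ideal is 42 mm and the limit is 48 mm. No gap to the stop shows in the picture.

**Bystanders:** The objects in the last close-up pictures (spare tub, tape, jar and the part of the spatula in view) looked unmoved. I did not re-measure any of them. The bowl was outside all the close-up crops, and the bottle was last seen unmoved before I backed off.

**Disagreements:**
- **Sideways position:** The discs read 2.7–3.7 mm off my estimated lane axis. The guides allow only 2 mm of play, so I put most of this down to error in the axis estimate; the limit is 6 mm.
- **Fingertip drift:** The fingertips slid about 2 mm sideways during the final press. The rear tub read about 1 mm closer to the robot afterwards.

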